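Weigh out the sound sleeve and seat it in the collet

TASK

One of the two loose sleeves was bored too wide and is too light: stand them gently on the balance, one on each pan, let go and see which pan drops. Leave the lighter sleeve standing on its pan and push the heavier one, upright, down the bore of the spring collet block, through the drag of its springs, until you feel it bottom firmly on the hidden stop, without ramming it, then let go. Leave the tools lying about where they are.

Things in the scene. Friction and masses are not known exactly. Their poses are not given: they have to be found in the camera images.
- sleeve_a_mid (a point): one of two loose plain turned sleeves, off-white with a dark end and a groove near the top, standing on the bench; 27.8 mm in diameter, 66 mm tall, handled as a solid cylinder. They look alike, but one was bored too wide and weighs about 160 g, the other about 235 g; either may stand in either place. The point is at its centre, 33 mm above its foot; z along its axis
- sleeve_b_mid (a point): the other loose sleeve, of the same looks and size; the point is at its centre, 33 mm above its foot; z along its axis
- balance: the two-pan comparison balance, fixed to the bench: grey base and column, aluminium arms to left and right, red needle in front of a white scale; origin at the centre of its underside, y along its arms towards the left pan, z up
- beam (a joint): tilt of the balance arms, rad: 0 level, positive when the left pan (+y of the balance) is lower, negative when the right one is; pans sink 11 mm per 0.1 rad and stay level. Sprung towards level and damped (settles in about 1 s): 0.17 to 0.21 for the heavier sleeve alone, 0.11 to 0.15 for the lighter one alone, 0.03 to 0.08 with one on each pan; end stops at 0.26 (about 3.5 N on one pan)
- pan_left_top (a point): centre of the upper face of the left round steel pan (66 mm across, rim 3 mm high), 122 mm above the bench when level; it moves with the arms; z up
- pan_right_top (a point): the same on the right pan; the pans' centres are 220 mm apart
- collet_mouth (a point): centre of the bore's mouth in the top of the spring collet block: 60 mm square, steel, fixed, 62 mm high, bore upright. Dark conical mouth, 35 mm wide, narrowing to 29.6 mm 6 mm down, bore 31 mm below. Three sprung copper fingers 2 to 22 mm down drag at a sleeve from 10 mm down, 3 to 8 N while it moves, so it does not fall home by its weight; standing on the stop, the stop takes most of the push
- stop_screw: foot of the adjustable stop in the collet's bore, origin at the centre of the block's underside. The stop's orange face, set anywhere from 15 to 34 mm below the block's top (setting not given, changes), is what the sleeve must bottom on: hard rubber, gives 1 mm per 12 N; over 5 N on it is a firm push, 14 N (drag not counted) is ramming it
- plug_gauge: plug gauge, 105 mm long, knurled middle, a bystander lying on the bench; origin at the centre of its underside
- deburrer: deburring tool with blue handle, 136 mm long, a bystander; origin at the centre of its underside
- hex_key: black hexagon key, 100 mm long, a bystander; origin at the centre of its underside
- marker: red and white marker, 128 mm long, a bystander; origin at the centre of its underside
There are look-alikes about, which are no part of the job. What is shaped like the part that bears sleeve_b_mid but red is not meant. What is shaped like the part that bears sleeve_a_mid but pink is not meant.

How it is judged:
By the outcome, as a careful person would: the job done as asked, in the order asked, and still so for the second after the job is handed in, with the robot touching nothing.
It also fails if it takes over 72 s, if anything falls off the work surface, if the arm or the gripper's body presses on something with over 40 N, if the wrist force passes 120 N, or if a joint passes its speed limit or range.

ROBOT

A 6-joint arm with a two-finger parallel gripper is mounted at the origin on a cart in front of the work surface, level with it; the furniture and walls round the work are solid. World frame = base frame: x ahead of the robot, y to its left, z up, the work surface at z = 0. Lengths are in m, angles in rad, forces in N, time in s.
With the tool pointing down it reaches from about 0.4 to 0.825 m from the base axis. Payload 7 kg.
Tool frame: the origin (TCP) lies midway between the tips of the shut fingers; the grasp point (between the pads) lies 19 mm behind it; z points along the fingers, y is the line along which they close (so a half turn about z gives the same grasp; the last joint's range is limited). The gripper opens to 88 mm and grips with 3 to 60 N. Pads are 19 mm wide; open, the fingers measure 130 mm over their backs; the gripper's body (78 mm by 193 mm) begins 47 mm behind the grasp point.
Start: joints at [1.536, 0.359, 0.012, 0, -1.224, -0.288], TCP at [0.214, 0.64, 0.227] pointing down, gripper open.
Joint ranges: [-3.07, 3.07], [-1.43, 2.12], [-1.02, 1.25], [-3.03, 1.67], [-3.05, -0], [-3.03, 3.03]. Speed limits (rad/s): [2.39, 2.39, 3.01, 3.14, 3.14, 3.14].

INTERFACE

Orientations are given as [roll, pitch, yaw] about the fixed x, y, z axes, in that order (R = Rz(yaw) Ry(pitch) Rx(roll)).
In Python, from station import arm, grab_frame, camera_params, spot_in gives the robot as it stands.
- The arm moves only by the shell command python3 -m jog 'ROWS' [FORCE]. ROWS is JSON, a list that holds one entry, the list of rows, each a list of 7 numbers: the shift along the tool's x, y, z in mm, then the turn, a rotation vector about the tool's x, y, z in rad, then the finger opening in mm, from 0 to 87.6. In form: [[[x, y, z, wx, wy, wz, fingers], ...]]. A call has 1 to 20 rows; each row is the pose to reach, as a shift and turn from the pose commanded when the call began, along the tool's axes at that moment; what a row does not reach only later rows make up. A row lasts 1/8 s, in which the tool goes at most 62.5 mm and 10.7 degrees, less where a joint would pass 70% of its speed; a pose out of reach is approached as far as the arm can. A call with a gripper value outside its range is refused whole. The fingers move at their own pace and stop on an object; FORCE is the grip in N (left out, the last holds). Time passes only in rows, so rows that repeat a pose let the fingers close. It gives the time, the measured TCP pose, the force, the opening and the grip force at its end, in the units of the state.
- arm.get_state(): the state, without advancing time (a new reading comes with each control period).
- grab_frame(name): name is "scene" or "top" or "wrist"; returns (picture, depth): 384x512x3 uint8, blue, green, red; 384x512 float32, m along the optical axis (not along the pixel's ray), 0 where there is no reading.
- camera_params(name): a dict with "mtx" (3x3 intrinsics, pixels), "R" (3x3) and "t" (3): a world point X has camera coordinates R X + t. Camera axes: x right, y down, z forward; pixel columns grow to the right and rows downward; lengths in m; the calibration is good to about 2 mm. A picture is of the moment at which its call begins: read the wrist's pose just before it. camera_params takes no time and is no camera call; for the wrist camera it gives the pose at the moment of the call.
- arm.job_done(): hands the job in; it is judged then, once.
Trained networks look in the newest picture that a camera, given by its name, has taken for a name from the list of things; names that differ only in an ending like _2 or _b are one class to them, and where a whole thing is asked for, a point or a joint stands for the part that bears it (a point fixed in the world has none). Each returns a list of dicts, best first, with "confidence" (0 to 1); they miss things now and then, are a little off and sometimes report something else, mostly with a low value. They report only what shows in the picture. A call takes as long as a camera call. They do not tell look-alikes from the thing itself.
- spot_in(query, camera): "uv" ([column, row] in pixels, amid what is visible of it).
The state is a dict: "t": time; "q": joint angles; "qd": joint speeds; "joint_efforts": joint torques, N m; "eef_pos": TCP position; "ee_rot": TCP orientation; "force": force on the tool from outside, world axes, zero at the start; "moment": the same for the moment, N m; "width": finger opening in m; "gripper_force": force on a finger pad.
Only numpy, scipy, OpenCV 4.12 (cv2) and the standard library are available. Lean on these libraries where they do the work, as an engineer would, in place of code of your own. Each camera call takes 0.05 s, during which the arm holds its last target. There are 200 camera calls.

## Working session

There is one attempt and no reset: what is moved stays moved. The work goes in short steps, Python scripts to look and compute and a shell command to move; the robot and the scene stay as the last step left them, time stands still between calls to the robot, and variables do not carry over. Pictures are saved under pics/ and viewed, at most 10 in all, crops included, and the job is handed in when it is done.

```bash
mkdir -p pics; ls
cat > h.py <<'E'
import numpy as np, cv2
from station import arm, grab_frame, camera_params, spot_in
def px2w(cam,uv,depth=None,z=None,P=None):
    P=P or camera_params(cam); K,R,t=map(np.array,(P["mtx"],P["R"],P["t"])); t=t.ravel()
    d=np.linalg.inv(K)@np.array([uv[0],uv[1],1.0]); c=-R.T@t; r=R.T@d
    if z is not None: return c+r*(z-c[2])/r[2]
    return c+r*depth
def proj(cam,X,P=None):
    P=P or camera_params(cam); p=np.array(P["R"])@np.array(X)+np.array(P["t"]).ravel(); p=np.array(P["mtx"])@p; return p[:2]/p[2]
E
python3 - <<'E'
from h import *
np.set_printoptions(precision=4,suppress=True)
s=arm.get_state();print(s)
ims=[]
for c in("scene","top"):
    im,d=grab_frame(c);cv2.imwrite(f"pics/{c}1.png",cv2.resize(im,(800,600),interpolation=cv2.INTER_CUBIC))
    np.save(f"pics/{c}1.npy",d)
    for q in("sleeve_a_mid","balance","pan_left_top","stop_screw","collet_mouth"):
        try: r=spot_in(q,c)
        except Exception as e: print(c,q,e);continue
        for k in r[:5]:
            u=k["uv"];dd=d[int(u[1]),int(u[0])]
            print(c,q,np.array(u).round(1),round(k["confidence"],2),px2w(c,u,dd) if dd>0 else None)
E
```

```text
pics
{'t': 0.0, 'q': array([ 1.5361,  0.3594,  0.0111, -0.0004, -1.2241, -0.2881]), 'qd': array([ 0.0003,  0.0008, -0.0003, -0.0013, -0.0009, -0.0007]), 'joint_efforts': array([ -0.0001, -58.2707,  29.3049,   6.9969,   0.0071,  -0.0001]), 'eef_pos': array([0.214 , 0.6397, 0.2256]), 'ee_rot': array([ 3.14  , -0.0001, -0.3229]), 'force': array([0.3967, 0.1584, 0.2783]), 'moment': array([-0.022 , -0.0149,  0.0335]), 'gripper_force': 0.0, 'width': 0.08743648459592228}
scene sleeve_a_mid [279.4 257.5] 0.67 [ 0.4304 -0.3298  0.0511]
scene sleeve_a_mid [309.  255.9] 0.56 [ 0.487  -0.3635  0.0476]
scene sleeve_a_mid [319.4 218.3] 0.43 [ 0.6032 -0.2713  0.0169]
scene sleeve_a_mid [284.6 170.9] 0.15 [ 0.5706 -0.1703  0.1204]
scene balance [258.2 164.9] 0.76 [ 0.5534 -0.0838  0.0914]
scene pan_left_top [239.7 128.4] 0.93 [0.5856 0.0454 0.1202]
scene stop_screw [343.5 288.3] 0.6 [ 0.4884 -0.4704  0.0468]
scene collet_mouth [342.4 294.9] 0.95 [ 0.4675 -0.4866  0.0608]
scene collet_mouth [270.7 161.3] 0.25 [ 0.5879 -0.0917  0.0913]
top balance [211.5 168. ] 0.62 [ 0.5643 -0.0588  0.0944]
top balance [359.1 204.6] 0.57 [ 0.4862 -0.4667  0.0461]
top pan_left_top [165.9 157.5] 0.66 [0.5799 0.0579 0.1253]
top pan_left_top [210.2 171. ] 0.21 [ 0.5565 -0.0554  0.092 ]
top stop_screw [360.1 203.8] 0.59 [ 0.4881 -0.4688  0.0483]
top collet_mouth [357.8 204.8] 0.67 [ 0.4856 -0.4631  0.0458]
top collet_mouth [207.2 167.8] 0.21 [ 0.5631 -0.0479  0.0992]
```

View pics/scene1.png

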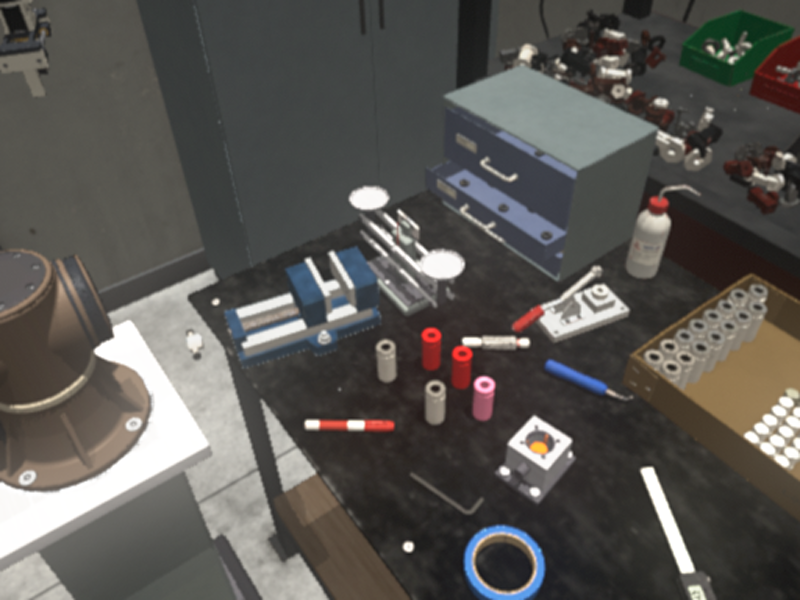

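View pics/top1.png

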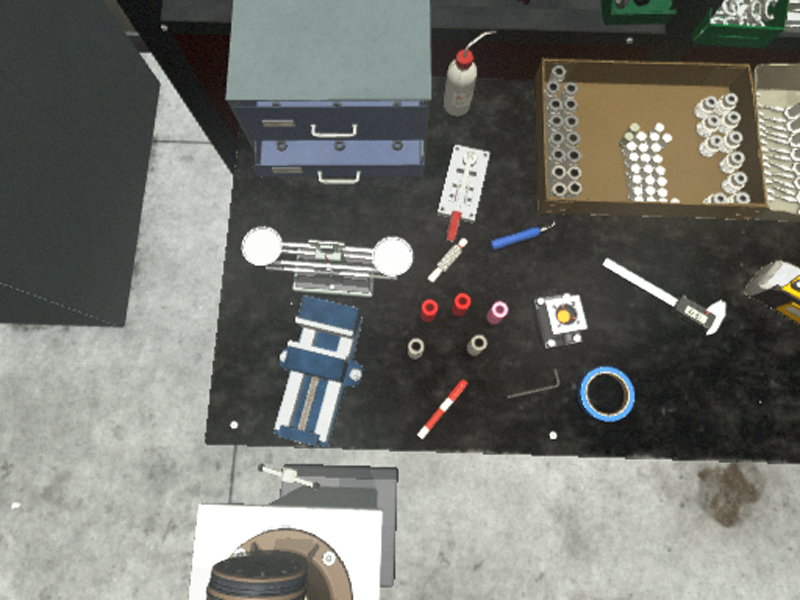

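The scene shows the off-white sleeves at (386,360) and (434,402), in 800-px pictures. The red look-alikes are at (430,349) and (460,367), pink at (484,398), and more sleeves sit in the tray on the right. The left pan is at (369,197), the right pan at (442,264) and the collet mouth at (540,440). In the top view the off-white sleeves are at (415,348) and (477,345), the pans at (262,246) and (392,256), and the collet at (566,315). I choose the two off-white ones.

Run:
```python
from h import *
np.set_printoptions(precision=4,suppress=True)
def cloud(c):
    d=np.load(f"pics/{c}1.npy");P=camera_params(c);K,R,t=map(np.array,(P["mtx"],P["R"],P["t"]));v,u=np.mgrid[:384,:512]
    p=np.stack([u,v,np.ones_like(u)],-1)@np.linalg.inv(K).T*d[...,None]-t.ravel()
    return (p@R)[d>0], np.stack([u,v],-1)[d>0]
T=cloud("top")[0];S=cloud("scene")[0]
def near(C,x,y,r,z0,z1):
    m=(np.hypot(C[:,0]-x,C[:,1]-y)<r)&(C[:,2]>z0)&(C[:,2]<z1);return C[m]
s=512/800
for n,tu,su,z in(("A",(415,348),(386,360),.066),("B",(477,345),(434,402),.066),("panL",(262,246),(369,197),.122),("panR",(392,256),(442,264),.122),("col",(566,315),(540,440),.06)):
    x=px2w("top",np.array(tu)*s,z=z); print(n,"ray top",x,"scene ray",px2w("scene",np.array(su)*s,z=z/2 if n in"AB" else z))
    for c,C in(("top",T),("scene",S)):
        q=near(C,x[0],x[1],.024 if n in"AB" else .05,.02 if n in "AB" else z-.03,.3)
        print("  ",c,len(q),q.min(0),q.max(0),q[:,2].max(),np.median(q,0))
for c,C in(("top",T),("scene",S)):
    q=C[(C[:,0]>.3)&(C[:,0]<.9)&(C[:,1]>-.25)&(C[:,1]<.15)]
    for z0 in(.14,.2,.26): print(c,z0,q[q[:,2]>z0].min(0),q[q[:,2]>z0].max(0))
    q=q[(q[:,0]<.66)];print("balance/vise maxz",q[:,2].max(), q[q[:,2].argmax()])
im=cv2.imread("pics/scene1.png")[310:470,340:600];cv2.imwrite("pics/crop1.png",cv2.resize(im,None,fx=3,fy=3,interpolation=cv2.INTER_CUBIC))
```

```text
A ray top [ 0.4247 -0.2088  0.066 ] scene ray [ 0.4285 -0.2077  0.033 ]
   top 95 [ 0.4143 -0.2216  0.0218] [ 0.4404 -0.1963  0.0702] 0.07016998419398791 [ 0.426  -0.2081  0.0654]
   scene 225 [ 0.4128 -0.2254  0.0203] [ 0.4415 -0.1982  0.0687] 0.06870629953938155 [ 0.4231 -0.217   0.0543]
B ray top [ 0.4332 -0.3151  0.066 ] scene ray [ 0.437  -0.3158  0.033 ]
   top 112 [ 0.4239 -0.3305  0.0208] [ 0.4522 -0.3031  0.0702] 0.0702295965282764 [ 0.436  -0.3166  0.0645]
   scene 261 [ 0.4223 -0.3324  0.0206] [ 0.4502 -0.3023  0.0695] 0.06952382656262453 [ 0.4319 -0.3237  0.0537]
panL ray top [0.5813 0.0542 0.122 ] scene ray [0.5827 0.0583 0.122 ]
   top 556 [0.5473 0.0069 0.0924] [0.6153 0.0875 0.1292] 0.12924709905404774 [0.581  0.0529 0.1231]
   scene 381 [0.5455 0.0053 0.0921] [0.6134 0.0901 0.1273] 0.12731846084251833 [0.5783 0.0505 0.1216]
panR ray top [ 0.5705 -0.1652  0.122 ] scene ray [ 0.5707 -0.1635  0.122 ]
   top 541 [ 0.5359 -0.1971  0.0929] [ 0.6024 -0.117   0.1292] 0.12917994737932878 [ 0.5695 -0.1632  0.1233]
   scene 473 [ 0.5334 -0.2003  0.0921] [ 0.6018 -0.1198  0.1275] 0.12747586496875393 [ 0.5658 -0.1643  0.1221]
col ray top [ 0.492  -0.4715  0.06  ] scene ray [ 0.4958 -0.4669  0.06  ]
   top 609 [ 0.4466 -0.5044  0.03  ] [ 0.5282 -0.4343  0.0667] 0.06674547290488579 [ 0.4903 -0.469   0.0614]
   scene 1118 [ 0.4458 -0.5052  0.0301] [ 0.528  -0.4338  0.0666] 0.06656081973489257 [ 0.4853 -0.4742  0.0595]
top 0.14 [ 0.5824 -0.2187  0.14  ] [0.9    0.106  0.2413]
top 0.2 [ 0.7795 -0.2186  0.2   ] [0.9    0.106  0.2413]Traceback (most recent call last):
  File "<stdin>", line 18, in <module>
    return umr_minimum(a, axis, None, out, keepdims, initial, where)
ValueError: zero-size array to reduction operation minimum which has no identity
```

```bash
python3 -m jog '[[[200,140,-74,0,0,-0.16,87],[395,279,-74,0,0,-0.323,87],[395,279,-74,0,0,-0.323,87],[395,279,-74,0,0,-0.323,87],[395,279,-74,0,0,-0.323,87],[395,279,-74,0,0,-0.323,87],[395,279,-74,0,0,-0.323,87],[395,279,-74,0,0,-0.323,87],[484,766,-74,0,0,-0.323,60],[484,766,-74,0,0,-0.323,60],[484,766,-74,0,0,-0.323,60],[484,766,-74,0,0,-0.323,60],[484,766,-74,0,0,-0.323,60],[484,766,-74,0,0,-0.323,60],[484,766,-74,0,0,-0.323,60],[484,766,-74,0,0,-0.323,60],[484,766,-74,0,0,-0.323,60],[484,766,-74,0,0,-0.323,60],[484,766,-74,0,0,-0.323,60],[484,766,-74,0,0,-0.323,60]]]'
python3 - <<'E'
from h import *
np.set_printoptions(precision=4,suppress=True)
s=arm.get_state();print(s["q"],s["eef_pos"],s["ee_rot"],s["width"])
P=camera_params("wrist");im,d=grab_frame("wrist");cv2.imwrite("pics/w1.png",im)
for k in spot_in("sleeve_a_mid","wrist"): print(k, px2w("wrist",k["uv"],z=.033,P=P))
print([proj("wrist",x,P) for x in((.427,-.209,.066),(.437,-.317,.066))])
E
```

```text
t: 3.1
eef_pos: [0.4306, -0.2388, 0.3008]
ee_rot: [-3.142, -0.001, 0.002]
force: [-0.0, 0.0, -0.8]
width: 0.0598
gripper_force: 0.0
[-0.1063  0.0098 -0.2554 -0.0001 -1.305   1.6794] [ 0.4306 -0.2388  0.3008] [-3.1416 -0.0005  0.0023] 0.05976147751071109
{'uv': [358.1, 105.9], 'confidence': 0.9} [ 0.4967 -0.3573  0.033 ]
{'uv': [286.4, 224.9], 'confidence': 0.68} [ 0.3462 -0.2751  0.033 ]
{'uv': [324.1, 157.7], 'confidence': 0.61} [ 0.4343 -0.3198  0.033 ]
{'uv': [163.7, 31.5], 'confidence': 0.6} [ 0.5778 -0.1304  0.033 ]
[array([232.8585, 167.8937]), array([327.0333, 159.562 ])]
```

View pics/w1.png

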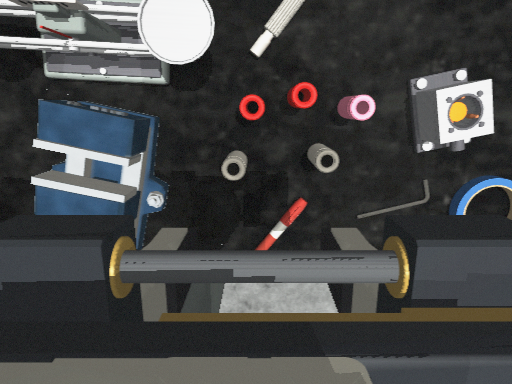

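The wrist view shows the off-white sleeves at (234,166) and (323,158), red at (252,107) and (302,95), pink at (356,106) and the collet at (462,112). The chosen pair is confirmed as off-white.

```bash
cat >> h.py <<'E'
def cloud(c,d,P):
    K,R,t=map(np.array,(P["mtx"],P["R"],P["t"]));v,u=np.mgrid[:384,:512]
    p=np.stack([u,v,np.ones_like(u)],-1)@np.linalg.inv(K).T*d[...,None]-t.ravel()
    return (p@R)[d>0]
def near(C,x,y,r,z0,z1):
    return C[(np.hypot(C[:,0]-x,C[:,1]-y)<r)&(C[:,2]>z0)&(C[:,2]<z1)]
def circ(q):  # centre of min enclosing circle
    return cv2.minEnclosingCircle(q[:,:2].astype(np.float32))
E
python3 - <<'E'
from h import *
np.set_printoptions(precision=4,suppress=True)
P=camera_params("wrist");im,d=grab_frame("wrist");C=cloud("wrist",d,P)
for n,x,y in(("A",.427,-.209),("B",.437,-.317)):
    q=near(C,x,y,.025,.06,.08);print(n,len(q),circ(q),np.percentile(q[:,2],[5,50,95]))
q=near(C,.569,-.165,.05,.115,.14);print("panR",len(q),circ(q),np.median(q[:,2]))
q=near(C,.492,-.471,.05,.055,.08);print("col",len(q),cv2.minAreaRect(q[:,:2].astype(np.float32)),np.median(q[:,2]))
q=near(C,.492,-.471,.012,-.01,.08);print("stop",np.percentile(q[:,2],[5,25,50,75]))
q=C[(C[:,1]>-.15)&(C[:,1]<.1)&(C[:,0]<.5)&(C[:,0]>.36)&(C[:,2]>.02)&(C[:,2]<.16)];print("vise",q.min(0),q.max(0))
E
```

```text
A 343 ((0.4259171187877655, -0.20868274569511414), 0.014171736314892769) [0.0631 0.0654 0.067 ]
B 349 ((0.43534067273139954, -0.3162587583065033), 0.01409085001796484) [0.0629 0.0654 0.0671]
panR 4155 ((0.5668543577194214, -0.16393879055976868), 0.034387532621622086) 0.12206510268606456
col 2587 ((0.49082908034324646, -0.4689520597457886), (0.06031373515725136, 0.061857592314481735), 11.918784141540527) 0.06175983538163142
stop [0.0442 0.0451 0.0456 0.0464]
vise [ 0.3604 -0.1153  0.02  ] [0.4998 0.0275 0.1026]
```

```bash
python3 -m jog '[[[-5,-30,60,0,0,0,60],[-5,-30,120,0,0,0,60],[-5,-30,180,0,0,0,60],[-5,-30,230,0,0,0,60],[-5,-30,250,0,0,0,60],[-5,-30,261,0,0,0,60],[-5,-30,261,0,0,0,60],[-5,-30,261,0,0,0,45],[-5,-30,261,0,0,0,35],[-5,-30,261,0,0,0,20],[-5,-30,261,0,0,0,20],[-5,-30,261,0,0,0,20],[-5,-30,261,0,0,0,20]]]' 25
```

```text
t: 4.88
eef_pos: [0.4254, -0.2099, 0.0398]
ee_rot: [3.141, -0.001, 0.0]
force: [-0.6, 0.9, 4.8]
width: 0.0272
gripper_force: 25.0
```

```bash
python3 -m jog '[[[0,0,-10,0,0,0,20],[0,0,-40,0,0,0,20],[0,0,-100,0,0,0,20],[0,0,-160,0,0,0,20],[0,0,-220,0,0,0,20],[0,0,-260,0,0,0,20],[20,-35,-260,0,0,0,20],[50,-85,-260,0,0,0,20],[80,-137,-260,0,0,0,20],[110,-188,-260,0,0,0,20],[138,-236,-260,0,0,0,20],[152,-265,-260,0,0,0,20],[152,-265,-260,0,0,0,20],[152,-265,-260,0,0,0,20]]]'
python3 - <<'E'
from h import *
s=arm.get_state();print(s["eef_pos"],s["force"],s["width"])
P=camera_params("wrist");im,d=grab_frame("wrist");C=cloud("wrist",d,P)
q=near(C,.578,.0555,.055,.112,.135);print("panL",len(q),circ(q),q.min(0),q.max(0),np.median(q[:,2]))
P=camera_params("top");im,d=grab_frame("top");C=cloud("top",d,P)
q=near(C,.568,-.164,.05,.115,.14);print("panR",circ(q),np.median(q[:,2]))
cv2.imwrite("pics/t2.png",im)
E
```

```text
t: 6.62
eef_pos: [0.5765, 0.0549, 0.2994]
ee_rot: [3.141, 0.001, 0.0]
force: [0.1, 0.0, -1.2]
width: 0.0273
gripper_force: 24.9
[0.57646701 0.05486368 0.29943579] [ 0.14278315  0.01727547 -1.15875561] 0.027308344741700612
panL 3471 ((0.578315019607544, 0.05554560199379921), 0.03425148129463196) [0.54898147 0.02203873 0.11978558] [0.61241246 0.08901469 0.12683288] 0.12212274265452981
panR ((0.5696190595626831, -0.16535842418670654), 0.034646566957235336) 0.12339047058772112
```

```bash
python3 -m jog '[[[2,-1,40,0,0,0,20],[2,-1,80,0,0,0,20],[2,-1,110,0,0,0,20],[2,-1,125,0,0,0,20],[2,-1,131,0,0,0,20],[2,-1,135,0,0,0,20],[2,-1,138,0,0,0,20],[2,-1,140,0,0,0,20],[2,-1,142,0,0,0,20],[2,-1,144,0,0,0,20],[2,-1,146,0,0,0,20],[2,-1,148,0,0,0,20],[2,-1,150,0,0,0,20],[2,-1,151,0,0,0,20],[2,-1,151,0,0,0,20],[2,-1,151,0,0,0,20]]]'
python3 - <<'E'
from h import *
im,d=grab_frame("scene");cv2.imwrite("pics/s3.png",cv2.resize(im[40:240,140:410],None,fx=2.9,fy=2.9,interpolation=cv2.INTER_CUBIC))
E
```

```text
t: 8.72
eef_pos: [0.579, 0.0561, 0.1486]
ee_rot: [3.142, 0.0, 0.0]
force: [1.1, -0.4, -0.3]
width: 0.0273
gripper_force: 24.9
```

View pics/s3.png

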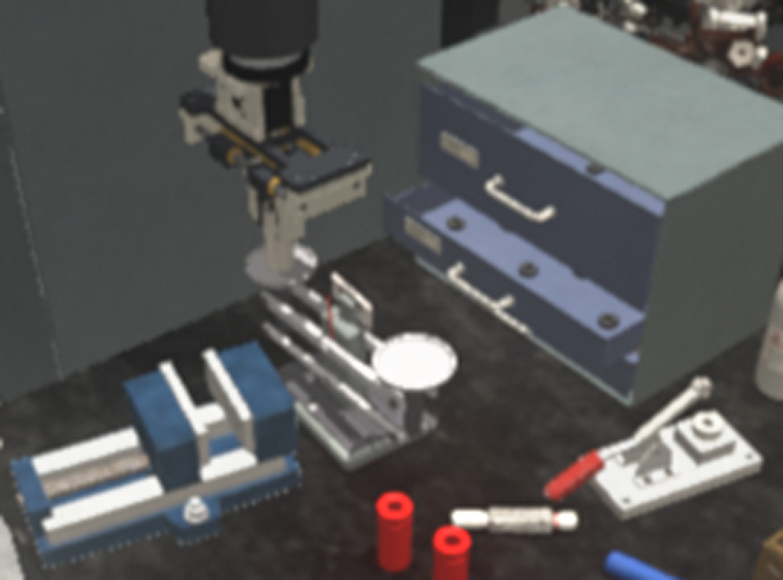

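The picture shows the sleeve standing on the left pan, which the arm has pressed down below the right one. Next I release and go to B.

```bash
python3 -m jog '[[[0,0,0,0,0,0,29],[0,0,0,0,0,0,32],[0,0,0,0,0,0,40],[0,0,0,0,0,0,60],[0,0,0,0,0,0,60],[0,0,-20,0,0,0,60],[0,0,-60,0,0,0,60],[0,0,-110,0,0,0,60],[0,0,-150,0,0,0,60],[-20,52,-150,0,0,0,60],[-42,109,-150,0,0,0,60],[-64,166,-150,0,0,0,60],[-86,223,-150,0,0,0,60],[-108,280,-150,0,0,0,60],[-130,337,-150,0,0,0,60],[-144,372,-150,0,0,0,60],[-144,372,-150,0,0,0,60],[-144,372,-150,0,0,0,60],[-144,372,-150,0,0,0,60]]]'
python3 - <<'E'
from h import *
np.set_printoptions(precision=4,suppress=True)
P=camera_params("top");im,d=grab_frame("top");C=cloud("top",d,P)
q=near(C,.569,-.165,.05,.10,.17);print("panR",circ(q),np.median(q[:,2]))
q=near(C,.581,.054,.05,.08,.114);print("panL",circ(q),np.median(q[:,2]))
q=near(C,.581,.054,.05,.15,.2);print("sleeve top",len(q),circ(q),np.median(q[:,2]))
P=camera_params("wrist");im,d=grab_frame("wrist");C=cloud("wrist",d,P)
q=near(C,.435,-.316,.025,.06,.08);print("B",len(q),circ(q) if len(q) else 0)
E
```

```text
t: 11.15
eef_pos: [0.4356, -0.3151, 0.2986]
ee_rot: [-3.142, -0.0, 0.001]
force: [0.1, 0.2, -0.4]
width: 0.0602
gripper_force: 0.0
panR ((0.5682283043861389, -0.156204953789711), 0.04156576097011566) 0.13745024187508048
panL ((0.0, 0.0), 0.0) nan
sleeve top 0 ((0.0, 0.0), 0.0) nan
B 344 ((0.43542879819869995, -0.3164433538913727), 0.014008855447173119)
  return _methods._mean(a, axis=axis, dtype=dtype,
  ret = ret.dtype.type(ret / rcount)
```

```bash
python3 -m jog '[[[0,1,60,0,0,0,60],[0,1,120,0,0,0,60],[0,1,180,0,0,0,60],[0,1,230,0,0,0,60],[0,1,250,0,0,0,60],[0,1,259,0,0,0,60],[0,1,259,0,0,0,60],[0,1,259,0,0,0,45],[0,1,259,0,0,0,35],[0,1,259,0,0,0,20],[0,1,259,0,0,0,20],[0,1,259,0,0,0,20],[0,1,259,0,0,0,20]]]' 25
```

```text
t: 12.88
eef_pos: [0.4354, -0.3169, 0.0399]
ee_rot: [3.141, -0.0, 0.0]
force: [-0.6, 0.9, 5.6]
width: 0.0267
gripper_force: 25.0
```

```bash
python3 -m jog '[[[0,0,-10,0,0,0,20],[0,0,-40,0,0,0,20],[0,0,-100,0,0,0,20],[0,0,-160,0,0,0,20],[0,0,-220,0,0,0,20],[0,0,-260,0,0,0,20],[25,-30,-260,0,0,0,20],[60,-70,-260,0,0,0,20],[95,-110,-260,0,0,0,20],[122,-142,-260,0,0,0,20],[131,-153,-260,0,0,0,20],[131,-153,-260,0,0,0,20],[131,-153,-260,0,0,0,20]]]'
python3 - <<'E'
from h import *
np.set_printoptions(precision=4,suppress=True)
P=camera_params("wrist");im,d=grab_frame("wrist");C=cloud("wrist",d,P)
q=near(C,.567,-.164,.055,.128,.15);print("panR",len(q),circ(q),np.median(q[:,2]))
P=camera_params("top");im,d=grab_frame("top");C=cloud("top",d,P)
q=near(C,.581,.054,.05,.09,.13);print("panL",len(q),circ(q),np.median(q[:,2]))
q=near(C,.581,.054,.05,.15,.2);print("sleeve top",len(q),circ(q),np.median(q[:,2]))
E
```

```text
t: 14.5
eef_pos: [0.5654, -0.1645, 0.2996]
ee_rot: [3.142, 0.0, -0.0]
force: [-0.3, -0.6, -2.6]
width: 0.0272
gripper_force: 25.0
panR 3629 ((0.5670843124389648, -0.16331519186496735), 0.03422704339027405) 0.13639051602397448
panL 370 ((0.580457866191864, 0.054298825562000275), 0.035005416721105576) 0.10938640537467317
sleeve top 128 ((0.5821892023086548, 0.05566328018903732), 0.014618823304772377) 0.17146483813974517
```

```bash
python3 -m jog '[[[2,-1,40,0,0,0,20],[2,-1,80,0,0,0,20],[2,-1,105,0,0,0,20],[2,-1,115,0,0,0,20],[2,-1,119,0,0,0,20],[2,-1,122,0,0,0,20],[2,-1,124,0,0,0,20],[2,-1,126,0,0,0,20],[2,-1,128,0,0,0,20],[2,-1,130,0,0,0,20],[2,-1,132,0,0,0,20],[2,-1,134,0,0,0,20],[2,-1,136,0,0,0,20],[2,-1,138,0,0,0,20],[2,-1,140,0,0,0,20],[2,-1,141,0,0,0,20],[2,-1,141,0,0,0,20],[2,-1,141,0,0,0,20]]]'
python3 -m jog '[[[0,0,0,0,0,0,29],[0,0,0,0,0,0,32],[0,0,0,0,0,0,40],[0,0,0,0,0,0,60],[0,0,0,0,0,0,60],[0,0,-20,0,0,0,60],[0,0,-60,0,0,0,60],[0,0,-110,0,0,0,60],[0,0,-150,0,0,0,60],[0,0,-150,0,0,0,60],[0,0,-150,0,0,0,60],[0,0,-150,0,0,0,60]]]'
python3 - <<'E'
from h import *
np.set_printoptions(precision=4,suppress=True)
for i in range(2):
  P=camera_params("wrist");im,d=grab_frame("wrist");C=cloud("wrist",d,P)
  q=near(C,.567,-.164,.055,.1,.13);print("panR",len(q),np.median(q[:,2]))
  q=near(C,.567,-.164,.055,.165,.2);print("B top",len(q),circ(q),np.median(q[:,2]))
P=camera_params("top");im,d=grab_frame("top");C=cloud("top",d,P)
q=near(C,.581,.054,.05,.09,.145);print("panL",len(q),circ(q),np.median(q[:,2]))
q=near(C,.581,.054,.05,.165,.21);print("A top",len(q),circ(q),np.median(q[:,2]))
im,d=grab_frame("scene");cv2.imwrite("pics/s4.png",cv2.resize(im[40:240,140:410],None,fx=2.9,fy=2.9,interpolation=cv2.INTER_CUBIC))
E
```

```text
t: 16.85
eef_pos: [0.5682, -0.1628, 0.1586]
ee_rot: [-3.142, -0.0, 0.0]
force: [1.0, -0.9, -1.0]
width: 0.0273
gripper_force: 25.0
t: 18.35
eef_pos: [0.5676, -0.1628, 0.3073]
ee_rot: [-3.141, 0.002, 0.0]
force: [-0.4, -0.8, -1.0]
width: 0.0598
gripper_force: 0.0
panR 2398 0.1171691777282417
B top 761 ((0.568580687046051, -0.16256144642829895), 0.014128281734883785) 0.18200118641233798
panR 2391 0.11715054423465665
B top 761 ((0.5685986876487732, -0.16253884136676788), 0.014148613438010216) 0.18199985218626685
panL 443 ((0.5809870958328247, 0.04676498845219612), 0.043036170303821564) 0.1281595665746208
A top 146 ((0.5817344188690186, 0.056803423911333084), 0.014426879584789276) 0.19073130739480212
```

View pics/s4.png

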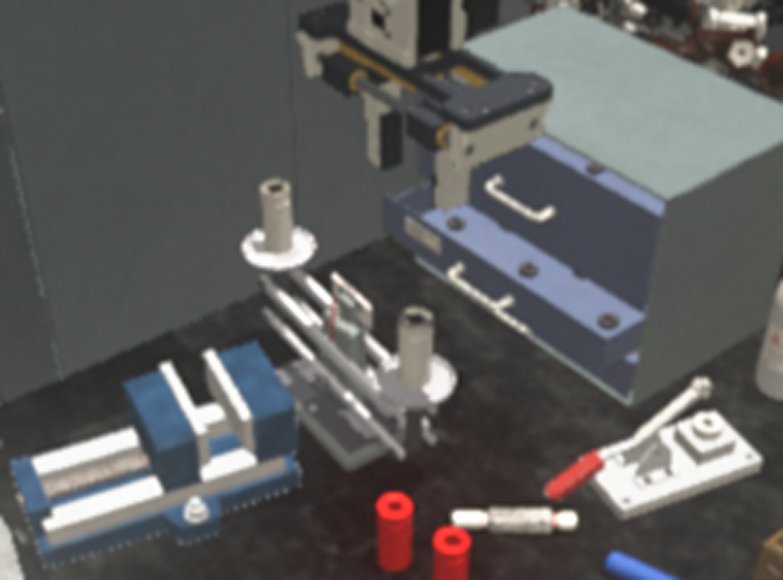

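The picture shows both sleeves upright on their pans, with the right pan (415,380) lower than the left (280,245). B, on the right, is the heavier.

```bash
python3 -m jog '[[[1,0,60,0,0,0,60],[1,0,110,0,0,0,60],[1,0,135,0,0,0,60],[1,0,150,0,0,0,60],[1,0,150,0,0,0,60],[1,0,150,0,0,0,45],[1,0,150,0,0,0,35],[1,0,150,0,0,0,30],[1,0,150,0,0,0,26],[1,0,150,0,0,0,20],[1,0,150,0,0,0,20],[1,0,150,0,0,0,20]]]' 50
python3 -m jog '[[[0,0,-2,0,0,0,20],[0,0,-5,0,0,0,20],[0,0,-8,0,0,0,20],[0,0,-11,0,0,0,20],[0,0,-14,0,0,0,20],[0,0,-17,0,0,0,20],[0,0,-20,0,0,0,20],[0,0,-24,0,0,0,20],[0,0,-32,0,0,0,20],[0,0,-60,0,0,0,20],[0,0,-100,0,0,0,20],[-10,40,-100,0,0,0,20],[-24,95,-100,0,0,0,20],[-38,150,-100,0,0,0,20],[-52,205,-100,0,0,0,20],[-64,250,-100,0,0,0,20],[-64,250,-100,0,0,0,20],[-64,250,-100,0,0,0,20]]]'
python3 - <<'E'
from h import *
np.set_printoptions(precision=4,suppress=True)
P=camera_params("wrist");im,d=grab_frame("wrist");C=cloud("wrist",d,P)
q=near(C,.4908,-.469,.05,.058,.07);print("col",len(q),cv2.minAreaRect(q[:,:2].astype(np.float32)),np.median(q[:,2]))
np.savez("pics/w5",d=d,**{k:np.array(P[k]) for k in P})
cv2.imwrite("pics/w5.png",im); print(proj("wrist",(.4908,-.469,.062),P))
q=near(C,.4908,-.469,.01,.02,.08);print("stop",len(q),np.percentile(q[:,2],[5,50,95]))
P=camera_params("top");im,d=grab_frame("top");C=cloud("top",d,P)
q=near(C,.581,.054,.05,.15,.21);print("A top",len(q),circ(q),np.median(q[:,2]))
E
```

```text
t: 20.05
eef_pos: [0.5692, -0.1628, 0.1586]
ee_rot: [-3.142, -0.0, 0.0]
force: [0.4, 0.9, -0.7]
width: 0.0272
gripper_force: 50.0
t: 22.3
eef_pos: [0.505, -0.4129, 0.2586]
ee_rot: [-3.141, 0.0, -0.001]
force: [0.3, 0.1, -2.5]
width: 0.0268
gripper_force: 50.0
col 2536 ((0.4907230734825134, -0.46903106570243835), (0.060407381504774094, 0.06016673892736435), 12.036014556884766) 0.06189547014876437
[312.0126 184.1675]
stop 251 [0.0446 0.0456 0.0468]
A top 0 ((0.0, 0.0), 0.0) nan
  return _methods._mean(a, axis=axis, dtype=dtype,
  ret = ret.dtype.type(ret / rcount)
```

View pics/w5.png

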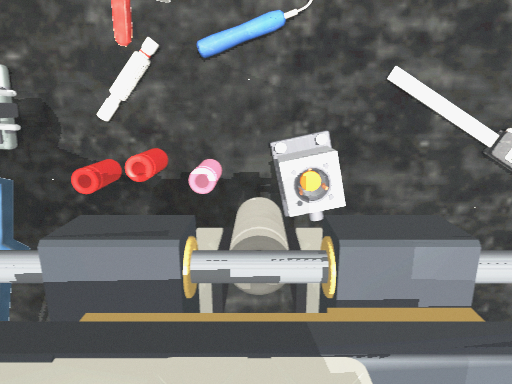

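The wrist view shows the collet mouth at (311,183), with the orange stop visible in it, and the sleeve held upright between the fingers.

```bash
python3 -m jog '[[[-7,28,20,0,0,0,20],[-14,56,50,0,0,0,20],[-14,56,90,0,0,0,20],[-14,56,120,0,0,0,20],[-14,56,140,0,0,0,20],[-14,56,143,0,0,0,20],[-14,56,143,0,0,0,20],[-14,56,143,0,0,0,20]]]'
python3 - <<'E'
from h import *
s=arm.get_state();print(s["eef_pos"],s["force"])
P=camera_params("top");im,d=grab_frame("top");C=cloud("top",d,P)
q=near(C,.581,.054,.05,.15,.21);print("A top",len(q),circ(q),np.median(q[:,2]))
im,d=grab_frame("scene");cv2.imwrite("pics/s6.png",cv2.resize(im[60:340,140:430],None,fx=2.1,fy=2.1,interpolation=cv2.INTER_CUBIC))
E
```

```text
t: 23.4
eef_pos: [0.4921, -0.469, 0.1171]
ee_rot: [3.14, -0.002, 0.001]
force: [0.6, -1.2, -2.3]
width: 0.0268
gripper_force: 50.0
[ 0.49205649 -0.4690148   0.1170752 ] [ 0.6012836  -1.19167183 -2.27631325]
A top 126 ((0.5819602608680725, 0.05647192895412445), 0.014875457622110844) 0.172110336121998
```

View pics/s6.png

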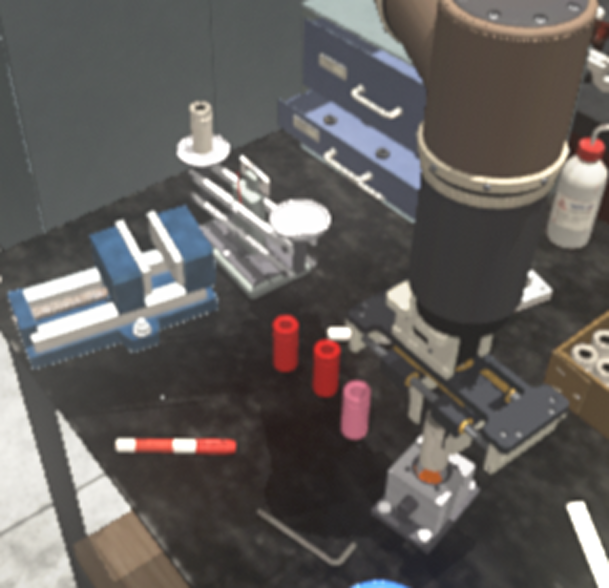

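The picture shows A still standing on its pan and B upright over the collet mouth.

```bash
python3 -m jog '[[[-1,0,8,0,0,0,20],[-1,0,13,0,0,0,20],[-1,0,16,0,0,0,20],[-1,0,18,0,0,0,20],[-1,0,20,0,0,0,20],[-1,0,22,0,0,0,20],[-1,0,23,0,0,0,20],[-1,0,23,0,0,0,20]]]'
python3 -m jog '[[[0,0,1,0,0,0,20],[0,0,2,0,0,0,20],[0,0,3,0,0,0,20],[0,0,4,0,0,0,20]]]'
```

```text
t: 24.5
eef_pos: [0.4907, -0.4691, 0.093]
ee_rot: [3.141, -0.001, 0.0]
force: [2.7, -0.7, 1.8]
width: 0.0268
gripper_force: 50.0
t: 25.0
eef_pos: [0.4903, -0.469, 0.0886]
ee_rot: [3.141, -0.0, 0.0]
force: [1.2, -1.0, 4.5]
width: 0.0267
gripper_force: 50.0
```

```bash
python3 -m jog '[[[0,0,0.5,0,0,0,20],[0,0,1,0,0,0,20]]]'; python3 -m jog '[[[0,0,0.5,0,0,0,20],[0,0,1,0,0,0,20]]]'
```

```text
t: 25.25
eef_pos: [0.4903, -0.4689, 0.0878]
ee_rot: [3.141, -0.0, 0.0]
force: [1.0, 0.1, 7.0]
width: 0.0264
gripper_force: 50.0
t: 25.5
eef_pos: [0.4905, -0.469, 0.0875]
ee_rot: [3.141, -0.001, 0.0]
force: [0.6, 0.9, 10.4]
width: 0.0267
gripper_force: 50.0
```

```bash
python3 -m jog '[[[0,0,0.4,0,0,0,20],[0,0,0.7,0,0,0,20]]]'
```

```text
t: 25.75
eef_pos: [0.4906, -0.469, 0.0873]
ee_rot: [3.141, -0.001, 0.001]
force: [0.6, 2.3, 12.9]
width: 0.0267
gripper_force: 50.0
```

```bash
python3 -m jog '[[[0,0,0,0,0,0,20],[0,0,0,0,0,0,20]]]'; python3 -m jog '[[[0,0,0,0,0,0,30],[0,0,0,0,0,0,45],[0,0,0,0,0,0,60],[0,0,0,0,0,0,60],[0,0,-20,0,0,0,60],[0,0,-60,0,0,0,60],[0,0,-110,0,0,0,60],[0,0,-170,0,0,0,60],[-20,-20,-200,0,0,0,60],[-60,-60,-200,0,0,0,60],[-60,-60,-200,0,0,0,60],[-60,-60,-200,0,0,0,60]]]'
python3 - <<'E'
from h import *
P=camera_params("wrist");im,d=grab_frame("wrist");C=cloud("wrist",d,P);cv2.imwrite("pics/w7.png",im)
q=near(C,.4907,-.469,.025,.09,.14);print("B top",len(q),circ(q),np.percentile(q[:,2],[5,50,95]))
P=camera_params("top");im,d=grab_frame("top");C=cloud("top",d,P)
q=near(C,.581,.054,.05,.15,.21);print("A top",len(q),circ(q),np.median(q[:,2]))
E
```

```text
t: 26.0
eef_pos: [0.4905, -0.469, 0.0872]
ee_rot: [3.141, -0.001, 0.001]
force: [0.6, 2.2, 11.6]
width: 0.0268
gripper_force: 50.0
t: 27.5
eef_pos: [0.4303, -0.4089, 0.2864]
ee_rot: [3.141, -0.001, 0.001]
force: [0.4, -0.3, -0.7]
width: 0.0601
gripper_force: 0.0
B top 639 ((0.4895317554473877, -0.46856147050857544), 0.014194725081324577) [0.09416265 0.11046138 0.11218404]
A top 84 ((0.5818018913269043, 0.055686209350824356), 0.013863015919923782) 0.17346420669601703
```

View pics/w7.png

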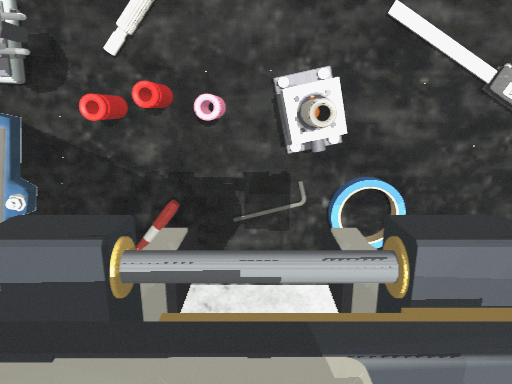

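The picture shows B upright in the collet at (318,112). Its top is at about 0.111 m, which puts its foot on the stop. A still stands on the left pan.

```bash
python3 -c "
from station import arm
print(arm.job_done())"
```

```text
the job is handed in; nothing more can be done
None
```

I handed the job in at about 27.5 s of the 72 s: the heavier sleeve (B, whose pan dropped) is pushed down the collet bore and stands upright on its stop, pressed with roughly 8 N, and the lighter sleeve (A) is still standing on the left pan.

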